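# Prop the proofer door open on its stay

### The job

The rolls in the small countertop proofing cabinet need air. Take the stay arm on the cabinet's roof by its knob, lift it, draw the self-closing door open with it, and lower the stay so that the hole ringed in red goes down over the roof peg; feel for the peg gently, never forcing the stay on it, keep hold of the knob until the stay lies fully down, and then let go so that the peg holds the door open. Leave the bowl, the jug and the shaker where they are.

Things in the scene. Friction and masses are not known exactly. Their poses are not given: they have to be found in the camera images.
- cabinet: countertop proofing cabinet, steel box 280 deep (x) x 380 wide (y) x 200 high, fixed; origin under the middle of its front edge, z up, its front with the glass door faces its -x. Flat roof 200 above the table; the peg's foot plate is centred at x = 45, y = -50 mm of this frame. At the start the door is shut and the stay lies down on the roof, swung aside to the peg's -y side.
- peg_foot: dark slotted foot plate, 58 x 26 x 3 mm, on the roof, axes as the cabinet's; origin at the middle of its underside, on the roof. A round-topped rigid brass peg, 8 in diameter, tip 20 above the roof, stands in the slot: on its line (y = 0), but anywhere from x = -12 to +12 mm. Where along x is not measured: feel or look for it. At most 20 N between stay and peg.
- door (a joint): angle of the glass door, rad: 0 shut, grows as it opens to the cabinet's -x; upright hinge at cabinet x = -12, y = +185 mm; door 370 wide, 20 thick. A damped spring always closes it: 3 to 4 N felt at the knob, 8 N when drawn at 50 mm/s. With the red hole over the peg it stands between 0.39 and 0.51 (edge some 165 mm open); other holes give less than 0.37 or more than 0.535.
- stay_pivot (a point): where the stay arm is linked to the door's upper edge, 250 mm from the door's hinge, 209 mm above the table (on the mid-plane of the stay). Here the stay swings freely sideways and tilts up.
- swivel (a joint): sideways angle of the stay relative to the door, rad, 0 when square to the door (pointing to the cabinet's back when shut), positive anticlockwise from above, range -0.8 to 1.4; the stay points in the cabinet frame at (this - door angle).
- tilt (a joint): upward tilt of the stay about its pivot, rad: 0 fully down (level, its underside 6 mm above the roof, held there by a stop; it does not touch the foot plate), up to 0.7. Resting on the peg's tip instead of over it, the red hole's surroundings read about 0.085. It falls by its own weight (0.16 kg).
- stay: aluminium stay arm, flat bar 24 wide x 6 thick, origin at the pivot on its mid-plane, x along the bar towards the knob, z up; the bar runs from x = -12 to 248. Four through holes, each 10.5 mm in diameter, at x = 102, 134, 166 (the third, ringed in red) and 198. Knob at x = 232.
- red_hole (a point): centre of the lower mouth of the red-ringed hole, on the underside of the stay, 166 mm from the pivot
- knob_grip (a point): where to grip the black upright knob at the free end of the stay: on its axis, 28 mm above the bar's upper face, 66 mm along the bar beyond the red hole. The knob is a cylinder 18 in diameter, 30 high (from 10 to 40 mm above the bar) on a 12 mm stem.
- shaker_mid (a point): bystander: aluminium shaker, 56 in diameter, 100 high, standing on the roof; this is its centre
- bowl_mid (a point): bystander: steel bowl, 150 in diameter, 60 high, on the table; its centre half-way up
- jug_mid (a point): bystander: white jug with a handle, 84 in diameter, 100 high, on the table; its centre half-way up

How it is judged:
By the outcome, as a careful person would: the job done as asked, in the order asked, and still so for the second after the job is handed in, with the robot touching nothing.
It also fails if it takes over 72 s, if anything falls off the work surface, if the arm or the gripper's body presses on something with over 40 N, if the wrist force passes 120 N, or if a joint passes its speed limit or range.

### The arm

A 7-joint arm with a two-finger parallel gripper is mounted at the origin on the work surface. World frame = base frame: x ahead of the robot, y to its left, z up, the work surface at z = 0. Lengths are in m, angles in rad, forces in N, time in s.
With the tool pointing down it reaches from about 0.425 to 1.025 m from the base axis. Payload 3.6 kg.
Tool frame: the origin (TCP) lies on the centre line of the jaws, within the pads' length; the fingertips stand 17 mm ahead of it and the grasp point (between the pads) lies 2 mm behind it (ctrl.tcp_to_tips is the distance from the TCP to the fingertips, in m); x points along the fingers, y is the direction in which the jaws open and shut, and the axes are right-handed (so a half turn about x gives the same grasp; the last joint's range is limited). The gripper opens to 85 mm and grips with 20 to 120 N. Pads are 22 mm wide; open, the fingers measure 114 mm over their backs; the gripper's body (76 mm by 85 mm) begins 54 mm behind the grasp point. The pads swing forward as they close: fully open they stand 13 mm farther back than shut.
Start: joints at [-1.272, 0.591, 0.048, 1.609, -0.033, 0.943, -0.034], TCP at [0.277, 0.67, 0.248] pointing down, gripper open.
Joint ranges: [-2.69, 2.69], [-0.47, 2.24], [-1.27, 1.36], [0.19, 2.51], [-1.53, 4.68], [0.08, 2.07], [-3.09, 3.09]. Speed limits (rad/s): [2.57, 2.57, 3.14, 3.14, 3.14, 3.14, 3.14].

### API

Orientations are given as a unit quaternion [w, x, y, z].
In Python, from station import telemetry, viewer, sign_off, ctrl gives the robot as it stands.
- The arm moves only by the tool drive_tool, never from a script. Its argument "deltas" is a list of rows, each an object of numbers: "x", "y", "z": the shift along the tool's x, y, z in mm; "spin": the turn about the tool's x in degrees; "jaw": the opening in per cent of the stroke, from 0 (shut) to 100 (fully open). In form: [{"x": .., "y": .., "z": .., "spin": .., "jaw": ..}, ...]. A call has exactly 5 rows; each row is the pose to reach, as a shift and turn from the pose measured when the call began, along the tool's axes at that moment; what a row does not reach only later rows make up. A row lasts 1/12 s, in which the tool goes at most 41.7 mm and 7.16 degrees, less where a joint would pass 70% of its speed; a pose out of reach is approached as far as the arm can. A call with a gripper value outside its range is refused whole. The fingers move at their own pace and stop on an object; "squeeze" is the grip in N (left out, the last holds). Time passes only in rows, so rows that repeat a pose let the fingers close, or fill a call up. It gives the time, the measured TCP pose, the force and the opening at its end, in the units of the state.
- telemetry.get_obs(): the state, without advancing time (a new reading comes with each control period).
- viewer.read_camera(name): name is "scene" or "top"; returns a dict with "pixels" (420x560x3 uint8, red, green, blue), "mtx" (3x3 intrinsics, pixels), "dist_coeffs" ([k1, k2, p1, p2, k3] as OpenCV has them; the pictures are not rectified), "position" and "rotation" of the camera in the world. Camera axes: x right, y down, z forward; pixel columns grow to the right and rows downward; lengths in m; the calibration is good to about 2 mm. A picture is of the moment at which its call begins. There is no depth.
- sign_off(): hands the job in, once; it reports no verdict.
The state is a dict: "time": time; "qpos": joint angles; "qvel": joint speeds; "joint_efforts": joint torques, N m; "tcp_pos": TCP position; "orientation": TCP orientation; "contact_force": force on the tool from outside, world axes, zero at the start; "ft_torque": the same for the moment, N m; "grip_width": finger opening in m.
Only numpy, scipy, OpenCV 4.12 (cv2) and the standard library are available. Lean on these libraries where they do the work, as an engineer would, in place of code of your own. Each camera call takes 0.05 s, during which the arm holds its last target. There are 200 camera calls.

## Working session

There is one attempt and no reset: what is moved stays moved. The work goes in short steps, Python scripts to look and compute and a tool call to move; the robot and the scene stay as the last step left them, time stands still between calls to the robot, and variables do not carry over. Pictures are saved under pics/ and viewed, about 8 in all and at most 12, crops included, and the job is handed in when it is done.

Besides the shell and the picture viewer there is one more tool, called after "Request:" as a command line: name --argument value ..., lists and objects as JSON in quotes. drive_tool: Moves the arm, as the interface text tells. Its arguments: {"type":"object","properties":{"deltas":{"type":"array"},"squeeze":{"type":"number"}},"required":["deltas"]}

```bash
mkdir -p pics; ls; cat > h.py <<'E'
import numpy as np, cv2
from station import telemetry, viewer, sign_off, ctrl
def shot(n,fn=None):
    c=viewer.read_camera(n); 
    if fn: cv2.imwrite('pics/'+fn,cv2.cvtColor(c['pixels'],cv2.COLOR_RGB2BGR))
    return c
def ray(c,u,v):
    p=cv2.undistortPoints(np.array([[[u,v]]],float),np.array(c['mtx']),np.array(c['dist_coeffs']))[0,0]
    return np.array(c['position']),np.array(c['rotation'])@np.array([p[0],p[1],1.])
def onz(c,u,v,z):
    o,d=ray(c,u,v); return o+d*(z-o[2])/d[2]
def proj(c,P):
    R=np.array(c['rotation']).T; t=-R@np.array(c['position'])
    return cv2.projectPoints(np.array(P,float).reshape(-1,1,3),cv2.Rodrigues(R)[0],t,np.array(c['mtx']),np.array(c['dist_coeffs']))[0][:,0]
E
python3 - <<'E'
from h import *
a=shot('scene');b=shot('top')
for n,c in(('scene',a),('top',b)):
    cv2.imwrite(f'pics/{n}0.png',cv2.cvtColor(c['pixels'],cv2.COLOR_RGB2BGR)); print(n,c['position'],c['rotation'],c['mtx'])
print(telemetry.get_obs(),ctrl.tcp_to_tips)
E
```

```text
pics
scene [1.31128386 0.24666177 1.12817901] [-0.19963813  0.57075328  0.75198798 -0.26248694] [[445.22140171   0.         283.03029454]
 [  0.         445.22140171 211.24275286]
 [  0.           0.           1.        ]]
top [0.28414001 0.04488101 1.35553566] [ 0.08319533 -0.67798858  0.72537708 -0.08507708] [[406.4364646    0.         272.98371965]
 [  0.         406.4364646  214.85925956]
 [  0.           0.           1.        ]]
{'time': 0.1, 'qpos': array([-1.2725117 ,  0.59200973,  0.04835135,  1.60972145, -0.03331402,
        0.94272952, -0.03368698]), 'qvel': array([-3.53799439e-04, -3.14774080e-03,  8.04888169e-04, -5.21612061e-03,
       -2.08807948e-05,  6.45944267e-05,  6.78992323e-04]), 'joint_efforts': array([ 4.39448340e-03, -5.50000906e+01,  1.55300461e+00, -1.98823518e+01,
        9.68409819e-03,  3.80233381e-03, -2.13104943e-05]), 'tcp_pos': array([0.27656736, 0.66938272, 0.2472589 ]), 'orientation': array([ 0.69348888,  0.1368942 ,  0.69368246, -0.13833942]), 'contact_force': array([ 0.35176921, -0.17681389,  0.39254329]), 'ft_torque': array([-0.02325543,  0.04967921,  0.03864274]), 'grip_width': 0.08527394594279526} 0.017
```

View pics/scene0.png

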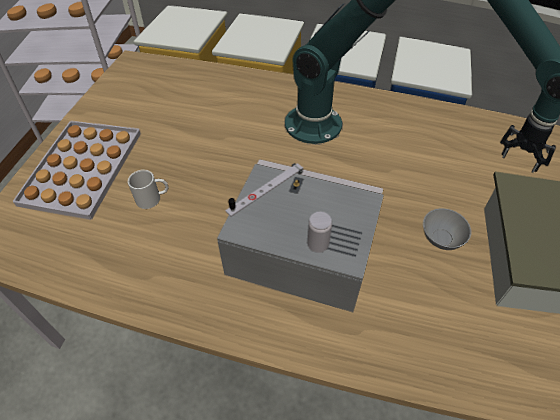

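View pics/top0.png

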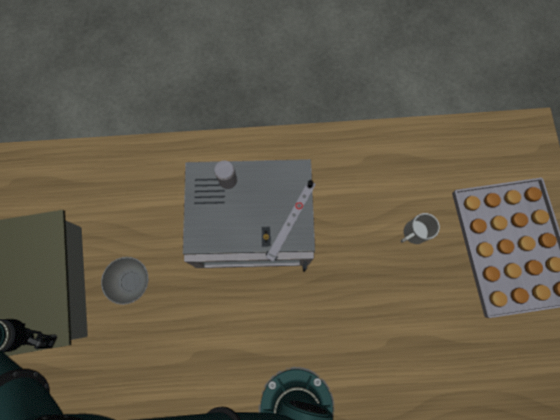

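The scene shows the cabinet with its door towards the robot. In the scene view the stay runs from about (298,168) to the knob at (232,204), the foot plate is at (296,185) and the shaker at (319,232). In the top view the knob is at (310,184), the foot at (266,236) and the red ring near (299,205).

```bash
cat > fix.py <<'E'
s=open('h.py').read()
s=s.replace("def ray","from scipy.spatial.transform import Rotation as Ro\ndef rot(c):\n    w,x,y,z=c['rotation']; return Ro.from_quat([x,y,z,w]).as_matrix()\ndef ray",1).replace("np.array(c['rotation'])@","rot(c)@").replace("R=np.array(c['rotation']).T","R=rot(c).T")
s+='''
def tri(c1,p1,c2,p2):
    o,d=ray(c1,*p1);q,e=ray(c2,*p2)
    s=np.linalg.lstsq(np.c_[d,-e],q-o,rcond=None)[0]
    a,b=o+d*s[0],q+e*s[1]; return (a+b)/2,np.linalg.norm(a-b)
def blobs(m,amin=4):
    n,l,st,ce=cv2.connectedComponentsWithStats(m.astype(np.uint8)); return [(ce[i].round(1).tolist(),st[i].tolist()) for i in range(1,n) if st[i][4]>=amin]
'''
open('h.py','w').write(s)
E
python3 fix.py; python3 - <<'E'
from h import *
a=shot('scene');b=shot('top')
for n,c,(x0,y0,w,h) in(('scene',a,(215,150,180,90)),('top',b,(175,150,150,125))):
    p=c['pixels']; hsv=cv2.cvtColor(p,cv2.COLOR_RGB2HSV).astype(int); sl=np.zeros(p.shape[:2],bool); sl[y0:y0+h,x0:x0+w]=1
    H,S,V=hsv[...,0],hsv[...,1],hsv[...,2]
    print(n,'black',blobs(sl&(V<60)),'\n red',blobs(sl&((H<10)|(H>170))&(S>70)),'\n brass',blobs(sl&(H>10)&(H<35)&(S>70),2))
    print('roof',blobs(sl&(V>60)&(S<60),300))
    k=4 if n=='scene' else 4
    cv2.imwrite(f'pics/{n}1.png',cv2.resize(cv2.cvtColor(p[y0:y0+h,x0:x0+w],cv2.COLOR_RGB2BGR),None,fx=k,fy=k,interpolation=cv2.INTER_CUBIC))
for uv in [(187,162),(312,160),(313,252),(184,252)]: print(onz(b,*uv,.2).round(4))
for uv in [(247,166),(381,192),(357,268),(221,240)]: print(onz(a,*uv,.2).round(4))
E
```

```text
scene black [([299.5, 171.8], [298, 170, 4, 4, 10]), ([298.4, 181.2], [298, 180, 2, 3, 5]), ([294.5, 187.7], [293, 186, 5, 4, 15]), ([231.5, 203.4], [229, 198, 6, 12, 63])] 
 red [([251.6, 196.7], [248, 194, 8, 6, 28])] 
 brass [([310.3, 175.9], [215, 150, 180, 90, 6255]), ([296.0, 183.2], [293, 180, 7, 7, 32])]
roof [([301.4, 206.5], [217, 159, 167, 81, 9701])]
top black [([229.1, 182.0], [219, 174, 17, 14, 86]), ([309.9, 183.4], [308, 180, 5, 8, 33]), ([198.5, 197.0], [197, 197, 4, 1, 4]), ([265.7, 230.5], [262, 228, 8, 6, 42]), ([266.0, 242.2], [262, 238, 8, 8, 47]), ([304.5, 263.9], [300, 260, 10, 12, 59]), ([197.9, 263.6], [190, 262, 14, 5, 27])] 
 red [([298.6, 205.2], [295, 202, 8, 7, 36])] 
 brass [([252.4, 207.8], [175, 150, 150, 125, 4968]), ([265.5, 236.3], [263, 233, 6, 7, 34])]
roof [([248.0, 213.2], [183, 159, 133, 109, 13278])]
[0.7466 0.2806 0.2   ]
[ 0.7271 -0.0968  0.2   ]
[ 0.448  -0.0746  0.2   ]
[0.473  0.2938 0.2   ]
[ 0.4661 -0.0973  0.2   ]
[0.4605 0.2926 0.2   ]
[0.7212 0.2694 0.2   ]
[ 0.7321 -0.078   0.2   ]
```

View pics/scene1.png

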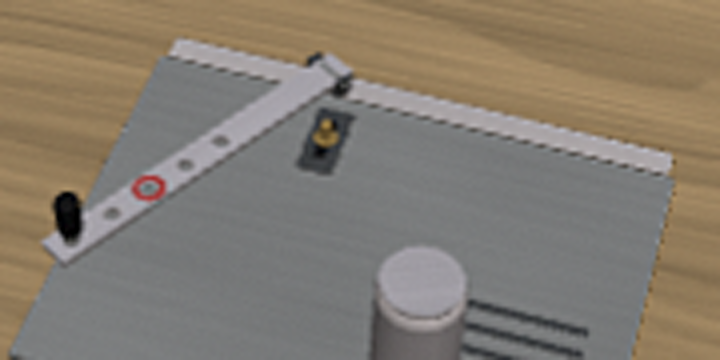

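View pics/top1.png

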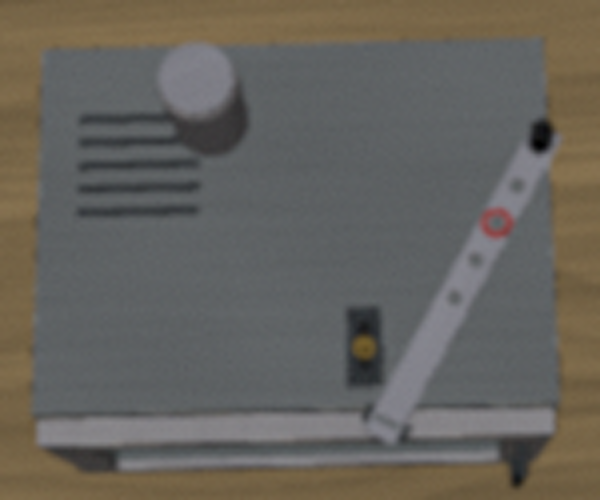

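The crops show four things:
- **Roof corners:** in the top crop they are at (45,50), (541,40), (553,405) and (35,413).
- **Peg:** brass, with a collar, standing near the middle of the slot at about (364,345).
- **Red ring:** at (496,222).
- **Knob:** at (541,135), with its top leaning outwards.

```bash
cat > m.py <<'E'
from h import *
from scipy.spatial.transform import Rotation as Ro
a=shot('scene');b=shot('top')
T=lambda u,v:(175+(u+.5)/4-.5,150+(v+.5)/4-.5)
S=lambda u,v:(215+(u+.5)/4-.5,150+(v+.5)/4-.5)
loc=np.array([[.28,.19],[.28,-.19],[0,-.19],[0,.19]])
W=np.array([onz(b,*T(*p),.2)[:2] for p in [(45,50),(541,40),(553,405),(35,413)]])
def fit(l,w):
    lm,wm=l.mean(0),w.mean(0);U,_,Vt=np.linalg.svd((l-lm).T@(w-wm));R=(U@Vt).T
    return R,wm-R@lm,np.abs((l@R.T+wm-R@lm)-w).max()
print('corners',W.round(4)); R,t,e=fit(loc,W); print('fit top',np.arctan2(R[1,0],R[0,0]),t,e)
red,ee=tri(a,(251.6,196.7),b,(298.6,205.2)); print('red tri',red,ee, onz(a,251.6,196.7,.212),onz(b,298.6,205.2,.212))
kn,ee=tri(a,(231.5,203.4),b,(309.9,183.4));print('knob',kn,ee,onz(b,309.9,183.4,.237),onz(a,231.5,203.4,.237))
pg,ee=tri(a,(296,183.2),b,(265.5,236.3));print('peg',pg,ee,onz(b,265.5,236.3,.212),onz(a,296,183.2,.212))
f1=[onz(b,*T(*p),.203)[:2] for p in [(348,308),(379,308),(382,385),(347,385)]];print('foot top',np.mean(f1,0))
f2=[onz(a,*S(*p),.203)[:2] for p in [(322,108),(354,113),(332,175),(297,167)]];print('foot scene',np.mean(f2,0))
loc2=lambda p:(R.T@(np.array(p)[:2]-t)).round(4)
for n,p in (('red',red),('knob',kn),('peg',pg),('foot1',np.mean(f1,0)),('foot2',np.mean(f2,0))): print(n,loc2(p))
piv=t+R@np.array([-.012,.185-.25]);d=red[:2]-piv;print('pivot',piv,np.linalg.norm(d),np.arctan2(d[1],d[0])-np.arctan2(R[1,0],R[0,0]))
for n,z in (('jug',.05),('bowl',.03)): pass
print('jug',onz(b,425,227,.1),'bowl',onz(b,125,279,.05),'shaker',onz(b,*T(197,80),.3))
E
python3 m.py
```

```text
corners [[ 0.7465  0.284 ]
 [ 0.7287 -0.0905]
 [ 0.4512 -0.0746]
 [ 0.4706  0.2956]]
fit top -0.04978839585586302 [0.45943517 0.11060438] 0.004731293074773324
red tri [ 0.58512608 -0.04357008  0.21413274] 0.0004337046724535646 [ 0.58340711 -0.044028    0.212     ] [ 0.58574364 -0.04394761  0.212     ]
knob [ 0.64089473 -0.0790525   0.23938589] 0.0010302782677951178 [ 0.64180396 -0.07982195  0.237     ] [ 0.63904784 -0.07939851  0.237     ]
peg [0.50097521 0.05827348 0.20896578] 0.0005869805248353771 [0.50046071 0.0579513  0.212     ] [0.50359886 0.05918354 0.212     ]
foot top [0.50244637 0.05767798]
foot scene [0.50095096 0.05936008]
red [ 0.1332 -0.1477]
knob [ 0.1907 -0.1804]
peg [ 0.0441 -0.0502]
foot1 [ 0.0456 -0.0507]
foot2 [ 0.044  -0.0491]
pivot [0.44421513 0.04628214] 0.16712066853773655 -0.5178576459936787
jug [ 0.51739696 -0.44311935  0.1       ] bowl [0.42370304 0.51473682 0.05      ] shaker [0.67740181 0.1594419  0.3       ]
```

```bash
cat > k.py <<'E'
from h import *
Rc=np.array([[np.cos(-.0498),-np.sin(-.0498)],[np.sin(-.0498),np.cos(-.0498)]]);t=np.array([.4594,.1106])
def TR(o):
    w,x,y,z=o['orientation'];return Ro.from_quat([x,y,z,w]).as_matrix()
def knob(th,phi,tilt,r=.232,h=.031,z0=.209):
    "world point on the stay at door th, cabinet direction phi, tilt; h above mid-plane"
    P=np.array([-.012-.25*np.sin(th),.185-.25*np.cos(th)])
    l=r*np.cos(tilt)-h*np.sin(tilt);z=z0+r*np.sin(tilt)+h*np.cos(tilt)
    return np.r_[t+Rc@(P+l*np.array([np.cos(phi),np.sin(phi)])),z]
def go(target,yaw=None,o=None):
    o=o or telemetry.get_obs();R=TR(o);d=R.T@(np.array(target)-o['tcp_pos'])*1000
    s=None
    if yaw is not None: # stay direction (world); tool z should be along +-it
        c=np.arctan2(R[1,2],R[0,2]);s=np.degrees((c-yaw+np.pi/2)%np.pi-np.pi/2)
    return d.round(1).tolist(),None if s is None else round(s,1)
def state():
    o=telemetry.get_obs();print(round(o['time'],2),o['tcp_pos'].round(4),'F',o['contact_force'].round(1),'w',round(o['grip_width'],4),'tz',TR(o)[:,2].round(3),'tx',TR(o)[:,0].round(3),o['qpos'].round(2));return o
E
python3 - <<'E'
from k import *
o=state();print(TR(o).round(3))
print(knob(0,-.518,0,h=.031))
print(go([.641,-.079,.42],-.5677))
print(onz(shot('top'),85,335,0))
from scipy.optimize import brentq
for px in(33,40,44,45,50,57):
    f=lambda th:np.hypot(px/1e3+.012+.25*np.sin(th),-.05-.185+.25*np.cos(th))-.166
    th=brentq(f,.1,.8);phi=np.arctan2(-.05-.185+.25*np.cos(th),px/1e3+.012+.25*np.sin(th));print(px,th,phi,knob(th,phi,0),knob(th,phi,.2))
E
```

```text
0.3 [0.2767 0.6698 0.2479] F [ 0.1 -0.5  0.4] w 0.0853 tz [ 0.924 -0.382  0.   ] tx [-0.    -0.001 -1.   ] [-1.27  0.59  0.05  1.61 -0.03  0.94 -0.03]
[[-0.     0.382  0.924]
 [-0.001  0.924 -0.382]
 [-1.    -0.001  0.   ]]
[ 0.6397752  -0.07848669  0.24      ]
([-171.7, -553.2, 622.6], np.float64(10.1))
[0.25978084 0.6564587  0.        ]
33 0.5017709652677177 -0.09542768998734705 [0.55517533 0.0494679  0.24      ] [0.54450555 0.05102843 0.28547335]
40 0.4714547054426356 -0.07400045845783268 [0.56235631 0.05052084 0.24      ] [0.55165553 0.05185241 0.28547335]
44 0.4541625440161447 -0.06234649237263175 [0.56644188 0.05108553 0.24      ] [0.55572631 0.05229231 0.28547335]
45 0.44984389543152703 -0.059500476373219056 [0.56746139 0.05122244 0.24      ] [0.55674244 0.05239871 0.28547335]
50 0.42828074574016883 -0.045676856145426235 [0.57254845 0.05188111 0.24      ] [0.56181426 0.05290911 0.28547335]
57 0.39818888624853893 -0.02746615815766455 [0.57964345 0.05273007 0.24      ] [0.56889232 0.05356242 0.28547335]
```

Request:
drive_tool --deltas '[{"x":-30},{"x":-65},{"x":-100},{"x":-140},{"x":-170}]'

```text
invalid input
```

Request:
drive_tool --deltas '[{"x":-35,"y":0,"z":0,"spin":0,"jaw":100},{"x":-70,"y":0,"z":0,"spin":0,"jaw":100},{"x":-105,"y":0,"z":0,"spin":0,"jaw":100},{"x":-140,"y":0,"z":0,"spin":0,"jaw":100},{"x":-172,"y":0,"z":0,"spin":0,"jaw":100}]'

```text
time: 0.77
tcp_pos: [0.2769, 0.67, 0.4225]
orientation: [0.694, 0.138, 0.694, -0.137]
contact_force: [-0.4, -1.0, 0.4]
grip_width: 0.0853
```

Request:
drive_tool --deltas '[{"x":0,"y":-22,"z":25,"spin":2,"jaw":100},{"x":0,"y":-45,"z":50,"spin":4,"jaw":100},{"x":0,"y":-67,"z":75,"spin":6,"jaw":100},{"x":0,"y":-90,"z":100,"spin":8,"jaw":100},{"x":0,"y":-112,"z":126,"spin":10,"jaw":100}]'

```text
time: 1.18
tcp_pos: [0.3507, 0.5167, 0.4225]
orientation: [0.679, 0.198, 0.679, -0.198]
contact_force: [0.7, 0.2, 0.7]
grip_width: 0.0851
```

```bash
python3 -c "
from k import *
state();print(go([.641,-.079,.42],-.5677))"
```

```text
1.18 [0.3507 0.5167 0.4225] F [0.7 0.2 0.7] w 0.0851 tz [ 0.843 -0.538 -0.   ] tx [ 0.     0.001 -1.   ] [-1.14  0.31  0.13  1.65 -0.04  1.18 -0.  ]
([2.1, -346.3, 565.0], np.float64(0.0))
```

Request:
drive_tool --deltas '[{"x":0,"y":-18,"z":29,"spin":0,"jaw":100},{"x":0,"y":-36,"z":58,"spin":0,"jaw":100},{"x":0,"y":-54,"z":87,"spin":0,"jaw":100},{"x":0,"y":-72,"z":116,"spin":0,"jaw":100},{"x":0,"y":-90,"z":145,"spin":0,"jaw":100}]'

```text
time: 1.6
tcp_pos: [0.425, 0.3611, 0.4226]
orientation: [0.679, 0.198, 0.679, -0.197]
contact_force: [1.2, -0.4, 0.7]
grip_width: 0.0854
```

Request:
drive_tool --deltas '[{"x":0,"y":-18,"z":29,"spin":0,"jaw":100},{"x":0,"y":-36,"z":58,"spin":0,"jaw":100},{"x":0,"y":-54,"z":87,"spin":0,"jaw":100},{"x":0,"y":-72,"z":116,"spin":0,"jaw":100},{"x":0,"y":-90,"z":145,"spin":0,"jaw":100}]'

```text
time: 2.02
tcp_pos: [0.4992, 0.2056, 0.4227]
orientation: [0.679, 0.199, 0.679, -0.197]
contact_force: [0.8, 0.2, -1.3]
grip_width: 0.0856
```

Request:
drive_tool --deltas '[{"x":0,"y":-18,"z":29,"spin":0,"jaw":100},{"x":0,"y":-36,"z":58,"spin":0,"jaw":100},{"x":0,"y":-54,"z":87,"spin":0,"jaw":100},{"x":0,"y":-72,"z":116,"spin":0,"jaw":100},{"x":0,"y":-90,"z":145,"spin":0,"jaw":100}]'

```text
time: 2.43
tcp_pos: [0.5735, 0.0502, 0.4228]
orientation: [0.679, 0.199, 0.679, -0.197]
contact_force: [0.3, 0.7, -0.4]
grip_width: 0.0857
```

```bash
python3 -c "
from k import *
state();print(go([.640,-.079,.24],-.5677))"
```

```text
2.43 [0.5735 0.0502 0.4228] F [ 0.3  0.7 -0.4] w 0.0857 tz [ 0.843 -0.537 -0.   ] tx [ 0.001  0.002 -1.   ] [-0.47  0.25  0.39  1.76 -0.11  1.16  0.95]
([182.6, -73.6, 125.5], np.float64(0.0))
```

Request:
drive_tool --deltas '[{"x":0,"y":-18,"z":29,"spin":0,"jaw":100},{"x":0,"y":-36,"z":60,"spin":0,"jaw":100},{"x":0,"y":-54,"z":92,"spin":0,"jaw":100},{"x":5,"y":-74,"z":125,"spin":0,"jaw":100},{"x":40,"y":-74,"z":125,"spin":0,"jaw":100}]'

```text
time: 2.85
tcp_pos: [0.6446, -0.0908, 0.3889]
orientation: [0.684, 0.201, 0.671, -0.202]
contact_force: [0.9, -2.1, -0.1]
grip_width: 0.0852
```

Request:
drive_tool --deltas '[{"x":20,"y":0,"z":0,"spin":0,"jaw":100},{"x":40,"y":0,"z":0,"spin":0,"jaw":100},{"x":60,"y":0,"z":0,"spin":0,"jaw":100},{"x":80,"y":0,"z":0,"spin":0,"jaw":100},{"x":90,"y":0,"z":0,"spin":0,"jaw":100}]'

```text
time: 3.27
tcp_pos: [0.6448, -0.0909, 0.2963]
orientation: [0.683, 0.201, 0.673, -0.202]
contact_force: [0.4, 0.6, -0.4]
grip_width: 0.0854
```

```bash
python3 -c "
from k import *
state();print(go([.640,-.079,.24],-.5677))
a=shot('scene');b=shot('top')
x=lambda p,r:cv2.resize(p['pixels'][r[1]:r[1]+90,r[0]:r[0]+120],None,fx=3.3,fy=4.4,interpolation=cv2.INTER_CUBIC)
cv2.imwrite('pics/pre.png',cv2.cvtColor(np.hstack([x(a,(190,140)),x(b,(250,140))]),cv2.COLOR_RGB2BGR))"
```

```text
3.27 [ 0.6448 -0.0909  0.2963] F [ 0.4  0.6 -0.4] w 0.0854 tz [ 0.837 -0.547  0.015] tx [ 0.014 -0.006 -1.   ] [-0.22  0.47  0.41  1.76 -0.22  0.94  1.27]
([56.2, 7.2, -11.4], np.float64(-0.6))
```

View pics/pre.png

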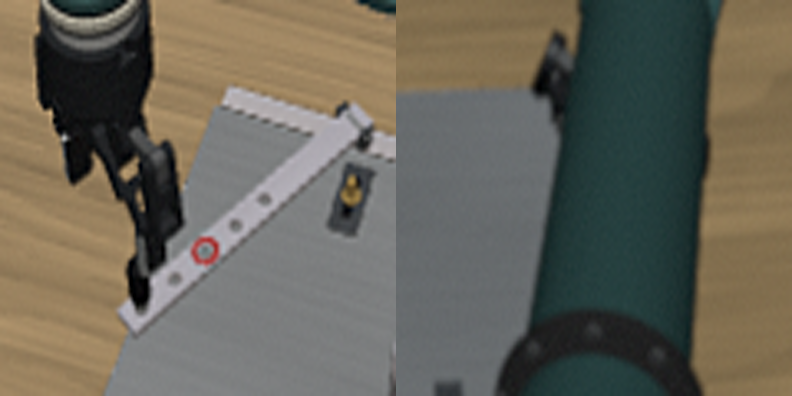

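The left crop (scene view) shows the open jaws above the knob, which sits at (140,290), with the peg at (350,190). The right crop (top view) is blocked by the forearm. I correct sideways first, then descend.

Request:
drive_tool --deltas '[{"x":0,"y":4,"z":-6,"spin":0,"jaw":100},{"x":5,"y":7.2,"z":-11.4,"spin":-0.6,"jaw":100},{"x":15,"y":7.2,"z":-11.4,"spin":-0.6,"jaw":100},{"x":25,"y":7.2,"z":-11.4,"spin":-0.6,"jaw":100},{"x":30,"y":7.2,"z":-11.4,"spin":-0.6,"jaw":100}]'

```text
time: 3.78
tcp_pos: [0.639, -0.0782, 0.2654]
orientation: [0.683, 0.197, 0.674, -0.199]
contact_force: [-0.5, -0.6, -0.2]
grip_width: 0.0855
```

```bash
python3 -c "
from k import *
state();print(go([.640,-.079,.24],-.5677))"
```

```text
3.78 [ 0.639  -0.0782  0.2654] F [-0.5 -0.6 -0.2] w 0.0855 tz [ 0.843 -0.537  0.013] tx [ 0.012 -0.006 -1.   ] [-0.23  0.49  0.39  1.81 -0.23  0.88  1.28]
([25.4, -0.2, 0.9], np.float64(0.0))
```

Request:
drive_tool --deltas '[{"x":6,"y":0,"z":1,"spin":0,"jaw":100},{"x":12,"y":0,"z":1,"spin":0,"jaw":100},{"x":18,"y":0,"z":1,"spin":0,"jaw":100},{"x":25,"y":0,"z":1,"spin":0,"jaw":100},{"x":25.4,"y":0,"z":1,"spin":0,"jaw":100}]'

```text
time: 4.2
tcp_pos: [0.6393, -0.0789, 0.2384]
orientation: [0.683, 0.197, 0.675, -0.199]
contact_force: [-0.3, -0.1, -0.5]
grip_width: 0.0852
```

Request:
drive_tool --deltas '[{"x":0,"y":0,"z":0,"spin":0,"jaw":60},{"x":0,"y":0,"z":0,"spin":0,"jaw":30},{"x":0,"y":0,"z":0,"spin":0,"jaw":10},{"x":0,"y":0,"z":0,"spin":0,"jaw":0},{"x":0,"y":0,"z":0,"spin":0,"jaw":0}]' --squeeze 40

```text
time: 4.62
tcp_pos: [0.6396, -0.0789, 0.2387]
orientation: [0.683, 0.197, 0.675, -0.199]
contact_force: [-0.3, 0.2, -0.6]
grip_width: 0.0258
```

Request:
drive_tool --deltas '[{"x":0,"y":0,"z":0,"spin":0,"jaw":0},{"x":0,"y":0,"z":0,"spin":0,"jaw":0},{"x":0,"y":0,"z":0,"spin":0,"jaw":0},{"x":0,"y":0,"z":0,"spin":0,"jaw":0},{"x":0,"y":0,"z":0,"spin":0,"jaw":0}]'

```text
time: 5.03
tcp_pos: [0.6397, -0.0789, 0.2388]
orientation: [0.683, 0.197, 0.675, -0.199]
contact_force: [0.3, 0.1, -0.5]
grip_width: 0.0165
```

```bash
python3 -c "
from k import *
state();print(go([.640,-.079,.24],-.5677))
print(go(knob(0,-.518,.25),-.5677))"
```

```text
5.03 [ 0.6397 -0.0789  0.2388] F [ 0.3  0.1 -0.5] w 0.0165 tz [ 0.843 -0.537  0.012] tx [ 0.01  -0.006 -1.   ] [-0.21  0.52  0.38  1.83 -0.25  0.83  1.29]
([-1.2, 0.1, 0.4], np.float64(0.0))
([-57.8, 0.4, -14.3], np.float64(0.0))
```

Request:
drive_tool --deltas '[{"x":-5,"y":0,"z":-0.7,"spin":0,"jaw":0},{"x":-12,"y":0,"z":-1.8,"spin":0,"jaw":0},{"x":-23,"y":0,"z":-4.3,"spin":0,"jaw":0},{"x":-35,"y":0,"z":-7.2,"spin":0,"jaw":0},{"x":-46,"y":0,"z":-10.8,"spin":0,"jaw":0}]'

```text
time: 5.45
tcp_pos: [0.6294, -0.0726, 0.286]
orientation: [0.683, 0.197, 0.675, -0.199]
contact_force: [-0.2, 0.2, -3.3]
grip_width: 0.0164
```

```bash
cat > p.py <<'E'
from k import *
from scipy.optimize import least_squares
Z0=-.0012
def inv(o):
    f=lambda q:knob(*q)+[0,0,Z0]-o['tcp_pos']
    return least_squares(f,[.2,-.2,.2]).x
def path(q0,q1,n=5,o=None):
    o=o or telemetry.get_obs()
    for i in range(1,n+1):
        q=np.array(q0)+(np.array(q1)-q0)*i/n
        print(q.round(3),*go(knob(*q)+[0,0,Z0],q[1]-.0498,o))
E
python3 -c "
from p import *
o=state();q=inv(o);print(q);path(q,[.08,-.518,.25]);path(q,[.45,-.40,.25],25)"
```

```text
5.45 [ 0.6294 -0.0726  0.286 ] F [-0.2  0.2 -3.3] w 0.0164 tz [ 0.843 -0.537  0.011] tx [ 0.009 -0.006 -1.   ] [-0.24  0.46  0.4   1.81 -0.22  0.91  1.26]
[ 0.0024028  -0.51929435  0.20766852]
[ 0.018 -0.519  0.216] [-1.9, -1.8, -4.0] 0.1
[ 0.033 -0.519  0.225] [-3.8, -3.6, -8.1] 0.1
[ 0.049 -0.519  0.233] [-5.7, -5.3, -12.3] 0.1
[ 0.064 -0.518  0.242] [-7.6, -7.0, -16.4] 0.1
[ 0.08  -0.518  0.25 ] [-9.5, -8.6, -20.6] 0.0
[ 0.02  -0.515  0.209] [-0.4, -1.1, -4.0] -0.2
[ 0.038 -0.51   0.211] [-0.8, -2.2, -8.1] -0.4
[ 0.056 -0.505  0.213] [-1.3, -3.1, -12.3] -0.7
[ 0.074 -0.5    0.214] [-1.7, -4.0, -16.4] -1.0
[ 0.092 -0.495  0.216] [-2.1, -4.9, -20.6] -1.3
[ 0.11  -0.491  0.218] [-2.5, -5.7, -24.9] -1.5
[ 0.128 -0.486  0.22 ] [-2.9, -6.3, -29.2] -1.8
[ 0.146 -0.481  0.221] [-3.4, -7.0, -33.5] -2.1
[ 0.164 -0.476  0.223] [-3.8, -7.5, -37.9] -2.3
[ 0.181 -0.472  0.225] [-4.2, -8.0, -42.3] -2.6
[ 0.199 -0.467  0.226] [-4.6, -8.4, -46.7] -2.9
[ 0.217 -0.462  0.228] [-5.0, -8.7, -51.1] -3.2
[ 0.235 -0.457  0.23 ] [-5.5, -9.0, -55.6] -3.4
[ 0.253 -0.452  0.231] [-5.9, -9.1, -60.1] -3.7
[ 0.271 -0.448  0.233] [-6.3, -9.2, -64.7] -4.0
[ 0.289 -0.443  0.235] [-6.7, -9.3, -69.2] -4.3
[ 0.307 -0.438  0.236] [-7.1, -9.2, -73.8] -4.5
[ 0.325 -0.433  0.238] [-7.5, -9.1, -78.4] -4.8
[ 0.343 -0.429  0.24 ] [-8.0, -8.9, -83.1] -5.1
[ 0.36  -0.424  0.242] [-8.4, -8.6, -87.7] -5.4
[ 0.378 -0.419  0.243] [-8.8, -8.2, -92.4] -5.6
[ 0.396 -0.414  0.245] [-9.2, -7.8, -97.1] -5.9
[ 0.414 -0.41   0.247] [-9.6, -7.3, -101.8] -6.2
[ 0.432 -0.405  0.248] [-10.1, -6.7, -106.5] -6.5
[ 0.45 -0.4   0.25] [-10.5, -6.0, -111.2] -6.7
```

Request:
drive_tool --deltas '[{"x":-0.4,"y":-1.1,"z":-4,"spin":-0.2,"jaw":0},{"x":-0.8,"y":-2.2,"z":-8.1,"spin":-0.4,"jaw":0},{"x":-1.3,"y":-3.1,"z":-12.3,"spin":-0.7,"jaw":0},{"x":-1.7,"y":-4,"z":-16.4,"spin":-1,"jaw":0},{"x":-2.1,"y":-4.9,"z":-20.6,"spin":-1.3,"jaw":0}]'

```text
time: 5.87
tcp_pos: [0.6135, -0.0678, 0.2905]
orientation: [0.689, 0.189, 0.673, -0.192]
contact_force: [6.4, -2.7, 0.2]
grip_width: 0.0167
```

Request:
drive_tool --deltas '[{"x":-0.4,"y":-0.6,"z":-4.3,"spin":-0.2,"jaw":0},{"x":-0.8,"y":-1.2,"z":-8.6,"spin":-0.5,"jaw":0},{"x":-1.3,"y":-1.8,"z":-13,"spin":-0.8,"jaw":0},{"x":-1.7,"y":-2.4,"z":-17.3,"spin":-1,"jaw":0},{"x":-2.1,"y":-3,"z":-21.7,"spin":-1.3,"jaw":0}]'

```text
time: 6.28
tcp_pos: [0.5968, -0.0609, 0.2944]
orientation: [0.695, 0.182, 0.671, -0.184]
contact_force: [6.1, -3.4, -0.1]
grip_width: 0.0165
```

```bash
python3 -c "
from p import *
o=state();q=inv(o);print(q);path(q,[.45,-.40,.25],15)"
```

```text
6.28 [ 0.5968 -0.0609  0.2944] F [ 6.1 -3.4 -0.1] w 0.0165 tz [ 0.866 -0.5    0.033] tx [ 0.032 -0.012 -0.999] [-0.28  0.39  0.4   1.89 -0.19  0.87  1.26]
[ 0.13806617 -0.48718227  0.24605112]
[ 0.159 -0.481  0.246] [-0.2, -0.4, -4.9] 0.4
[ 0.18  -0.476  0.247] [-0.4, -0.7, -9.9] 0.1
[ 0.2   -0.47   0.247] [-0.7, -0.9, -14.9] -0.2
[ 0.221 -0.464  0.247] [-0.9, -1.0, -20.0] -0.6
[ 0.242 -0.458  0.247] [-1.1, -0.9, -25.0] -0.9
[ 0.263 -0.452  0.248] [-1.4, -0.8, -30.2] -1.2
[ 0.284 -0.446  0.248] [-1.6, -0.6, -35.3] -1.6
[ 0.304 -0.441  0.248] [-1.8, -0.3, -40.5] -1.9
[ 0.325 -0.435  0.248] [-2.0, 0.2, -45.7] -2.2
[ 0.346 -0.429  0.249] [-2.3, 0.7, -50.9] -2.6
[ 0.367 -0.423  0.249] [-2.5, 1.4, -56.1] -2.9
[ 0.388 -0.417  0.249] [-2.7, 2.1, -61.4] -3.2
[ 0.408 -0.412  0.249] [-3.0, 3.0, -66.7] -3.6
[ 0.429 -0.406  0.25 ] [-3.2, 4.0, -72.0] -3.9
[ 0.45 -0.4   0.25] [-3.4, 5.1, -77.3] -4.2
```

Request:
drive_tool --deltas '[{"x":-0.2,"y":-0.4,"z":-5,"spin":0,"jaw":0},{"x":-0.4,"y":-0.7,"z":-10,"spin":0,"jaw":0},{"x":-0.7,"y":-0.9,"z":-15,"spin":-0.2,"jaw":0},{"x":-0.9,"y":-1,"z":-20,"spin":-0.6,"jaw":0},{"x":-1.1,"y":-0.9,"z":-25,"spin":-0.9,"jaw":0}]'

```text
time: 6.7
tcp_pos: [0.5783, -0.0513, 0.297]
orientation: [0.7, 0.176, 0.668, -0.179]
contact_force: [7.7, -4.8, -0.4]
grip_width: 0.0164
```

Request:
drive_tool --deltas '[{"x":-0.3,"y":0.1,"z":-5.1,"spin":-0.3,"jaw":0},{"x":-0.5,"y":0.3,"z":-10.3,"spin":-0.7,"jaw":0},{"x":-0.7,"y":0.6,"z":-15.5,"spin":-1,"jaw":0},{"x":-0.9,"y":1.1,"z":-20.7,"spin":-1.3,"jaw":0},{"x":-1.2,"y":1.6,"z":-26,"spin":-1.7,"jaw":0}]'

```text
time: 7.12
tcp_pos: [0.5601, -0.039, 0.2995]
orientation: [0.706, 0.165, 0.667, -0.169]
contact_force: [7.4, -3.3, 0.3]
grip_width: 0.0169
```

Request:
drive_tool --deltas '[{"x":-0.2,"y":0.7,"z":-5.2,"spin":-0.3,"jaw":0},{"x":-0.4,"y":1.4,"z":-10.5,"spin":-0.6,"jaw":0},{"x":-0.7,"y":2.3,"z":-15.8,"spin":-1,"jaw":0},{"x":-0.9,"y":3.3,"z":-21,"spin":-1.3,"jaw":0},{"x":-1.1,"y":4.4,"z":-26.3,"spin":-1.6,"jaw":0}]'

```text
time: 7.53
tcp_pos: [0.5424, -0.0246, 0.3016]
orientation: [0.712, 0.155, 0.665, -0.16]
contact_force: [6.5, -4.4, 1.1]
grip_width: 0.0168
```

```bash
python3 -c "
from p import *
o=state();q=inv(o);print(q);path(q,[.46,-.065,.22],25)"
```

```text
7.53 [ 0.5424 -0.0246  0.3016] F [ 6.5 -4.4  1.1] w 0.0168 tz [ 0.899 -0.434  0.066] tx [ 0.063 -0.021 -0.998] [-0.37  0.29  0.4   2.02 -0.13  0.8   1.22]
[ 0.39109889 -0.40660152  0.27931514]
[ 0.394 -0.393  0.277] [0.5, 2.9, -0.5] -0.4
[ 0.397 -0.379  0.275] [1.0, 5.9, -1.0] -1.2
[ 0.399 -0.366  0.272] [1.5, 8.8, -1.6] -2.0
[ 0.402 -0.352  0.27 ] [2.0, 11.7, -2.2] -2.7
[ 0.405 -0.338  0.267] [2.5, 14.7, -2.9] -3.5
[ 0.408 -0.325  0.265] [3.0, 17.6, -3.6] -4.3
[ 0.41  -0.311  0.263] [3.5, 20.6, -4.4] -5.1
[ 0.413 -0.297  0.26 ] [4.0, 23.6, -5.2] -5.9
[ 0.416 -0.284  0.258] [4.4, 26.5, -6.0] -6.7
[ 0.419 -0.27   0.256] [4.9, 29.5, -6.9] -7.4
[ 0.421 -0.256  0.253] [5.4, 32.5, -7.8] -8.2
[ 0.424 -0.243  0.251] [5.9, 35.4, -8.7] -9.0
[ 0.427 -0.229  0.248] [6.3, 38.4, -9.7] -9.8
[ 0.43  -0.215  0.246] [6.8, 41.4, -10.8] -10.6
[ 0.432 -0.202  0.244] [7.3, 44.4, -11.9] -11.4
[ 0.435 -0.188  0.241] [7.8, 47.3, -13.0] -12.1
[ 0.438 -0.174  0.239] [8.2, 50.3, -14.2] -12.9
[ 0.441 -0.161  0.237] [8.7, 53.3, -15.4] -13.7
[ 0.443 -0.147  0.234] [9.2, 56.3, -16.6] -14.5
[ 0.446 -0.133  0.232] [9.6, 59.2, -17.9] -15.3
[ 0.449 -0.12   0.229] [10.1, 62.2, -19.3] -16.1
[ 0.452 -0.106  0.227] [10.5, 65.1, -20.6] -16.8
[ 0.454 -0.092  0.225] [11.0, 68.1, -22.1] -17.6
[ 0.457 -0.079  0.222] [11.4, 71.0, -23.5] -18.4
[ 0.46  -0.065  0.22 ] [11.9, 74.0, -25.0] -19.2
```

Request:
drive_tool --deltas '[{"x":1,"y":5.9,"z":-1,"spin":-1.2,"jaw":0},{"x":2,"y":11.7,"z":-2.2,"spin":-2.7,"jaw":0},{"x":3,"y":17.6,"z":-3.6,"spin":-4.3,"jaw":0},{"x":4,"y":23.6,"z":-5.2,"spin":-5.9,"jaw":0},{"x":4.9,"y":29.5,"z":-6.9,"spin":-7.4,"jaw":0}]'

```text
time: 7.95
tcp_pos: [0.5501, 0.0056, 0.2966]
orientation: [0.721, 0.108, 0.674, -0.115]
contact_force: [3.9, -2.6, 1.8]
grip_width: 0.0166
```

```bash
python3 -c "
from p import *
o=state();q=inv(o);print(q);path(q,[.46,-.065,.22],10)"
```

```text
7.95 [0.5501 0.0056 0.2966] F [ 3.9 -2.6  1.8] w 0.0166 tz [ 0.948 -0.311  0.068] tx [ 0.064 -0.021 -0.998] [-0.39  0.3   0.36  2.01 -0.11  0.79  1.28]
[ 0.41681488 -0.26507762  0.25623314]
[ 0.421 -0.245  0.253] [0.7, 4.5, -0.9] -1.3
[ 0.425 -0.225  0.249] [1.5, 9.0, -1.8] -2.4
[ 0.43  -0.205  0.245] [2.2, 13.6, -2.8] -3.6
[ 0.434 -0.185  0.242] [2.9, 18.1, -3.9] -4.7
[ 0.438 -0.165  0.238] [3.6, 22.6, -5.1] -5.9
[ 0.443 -0.145  0.234] [4.3, 27.2, -6.4] -7.0
[ 0.447 -0.125  0.231] [5.0, 31.8, -7.8] -8.1
[ 0.451 -0.105  0.227] [5.7, 36.3, -9.3] -9.3
[ 0.456 -0.085  0.224] [6.4, 40.9, -10.9] -10.4
[ 0.46  -0.065  0.22 ] [7.1, 45.5, -12.5] -11.6
```

Request:
drive_tool --deltas '[{"x":0.7,"y":4.5,"z":-0.9,"spin":-1.3,"jaw":0},{"x":1.5,"y":9,"z":-1.8,"spin":-2.4,"jaw":0},{"x":2.2,"y":13.6,"z":-2.8,"spin":-3.6,"jaw":0},{"x":2.9,"y":18.1,"z":-3.9,"spin":-4.7,"jaw":0},{"x":3.6,"y":22.6,"z":-5.1,"spin":-5.9,"jaw":0}]'

```text
time: 8.37
tcp_pos: [0.5524, 0.0291, 0.2926]
orientation: [0.726, 0.07, 0.679, -0.08]
contact_force: [4.8, -2.0, 2.0]
grip_width: 0.0168
```

Request:
drive_tool --deltas '[{"x":0.7,"y":4.6,"z":-0.8,"spin":-1.1,"jaw":0},{"x":1.4,"y":9.2,"z":-1.7,"spin":-2.3,"jaw":0},{"x":2.1,"y":13.8,"z":-2.7,"spin":-3.4,"jaw":0},{"x":2.8,"y":18.5,"z":-3.8,"spin":-4.5,"jaw":0},{"x":3.5,"y":23,"z":-5,"spin":-5.7,"jaw":0}]'

```text
time: 8.78
tcp_pos: [0.5528, 0.0534, 0.2887]
orientation: [0.729, 0.033, 0.682, -0.045]
contact_force: [5.1, -0.3, 2.2]
grip_width: 0.0169
```

```bash
python3 -c "
from p import *
o=state();q=inv(o);print(q);path(q,[.454,-.062,.14],5)
a=shot('scene','s3.png');b=shot('top')
x=lambda p,r:cv2.resize(p['pixels'][r[1]:r[1]+90,r[0]:r[0]+80],None,fx=5,fy=5,interpolation=cv2.INTER_CUBIC)
cv2.imwrite('pics/hov.png',cv2.cvtColor(np.hstack([x(a,(255,130)),x(b,(230,200))]),cv2.COLOR_RGB2BGR))"
```

```text
8.78 [0.5528 0.0534 0.2887] F [ 5.1 -0.3  2.2] w 0.0169 tz [ 0.992 -0.11   0.066] tx [ 0.064 -0.02  -0.998] [-0.43  0.32  0.29  2.   -0.09  0.78  1.37]
[ 0.46028829 -0.06161038  0.22007029]
[ 0.459 -0.062  0.204] [3.6, -0.1, 1.3] 0.1
[ 0.458 -0.062  0.188] [7.3, -0.2, 2.6] 0.1
[ 0.457 -0.062  0.172] [10.9, -0.3, 3.8] 0.1
[ 0.455 -0.062  0.156] [14.6, -0.4, 4.9] 0.1
[ 0.454 -0.062  0.14 ] [18.3, -0.5, 6.0] 0.1
```

View pics/hov.png

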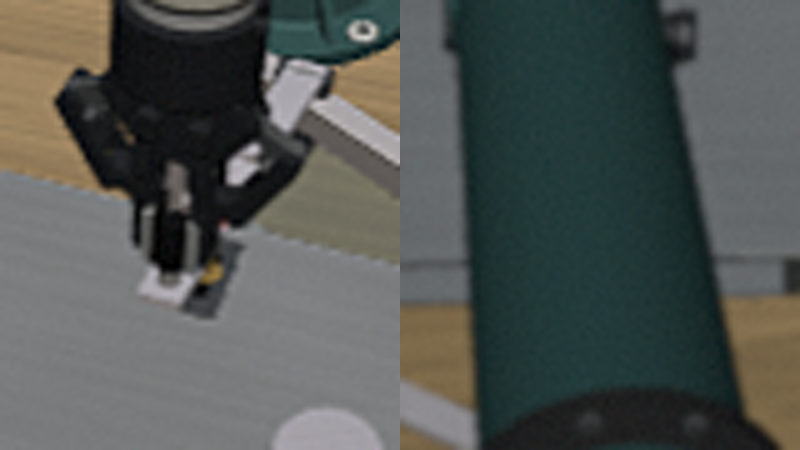

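In the left crop the gripper holds the knob, with the bar over the foot plate. The bar's end is at (165,290), and the peg is partly visible at (213,270), beside or under the bar. The top view is blocked. From here I work by feel.

Request:
drive_tool --deltas '[{"x":3.6,"y":0,"z":1.3,"spin":0,"jaw":0},{"x":7.3,"y":-0.2,"z":2.6,"spin":0,"jaw":0},{"x":10.9,"y":-0.3,"z":3.8,"spin":0,"jaw":0},{"x":14.6,"y":-0.4,"z":4.9,"spin":0,"jaw":0},{"x":18.3,"y":-0.5,"z":6,"spin":0,"jaw":0}]'

```text
time: 9.3
tcp_pos: [0.559, 0.0521, 0.2697]
orientation: [0.728, 0.033, 0.683, -0.045]
contact_force: [3.8, -1.0, 2.5]
grip_width: 0.0165
```

```bash
python3 -c "
from p import *
o=state();q=inv(o);print(q);print(knob(*q,r=.166,h=-.003));path(q,[.454,-.062,.09],5)"
```

```text
9.3 [0.559  0.0521 0.2697] F [ 3.8 -1.   2.5] w 0.0165 tz [ 0.992 -0.11   0.064] tx [ 0.062 -0.02  -0.998] [-0.41  0.35  0.29  2.01 -0.1   0.74  1.39]
[ 0.45951201 -0.06380095  0.13471575]
[0.49856591 0.05900555 0.22832242]
[ 0.458 -0.063  0.126] [2.1, 0.0, 0.7] 0.2
[ 0.457 -0.063  0.117] [4.1, 0.0, 1.3] 0.1
[ 0.456 -0.063  0.108] [6.2, 0.0, 2.0] 0.1
[ 0.455 -0.062  0.099] [8.3, 0.0, 2.6] 0.1
[ 0.454 -0.062  0.09 ] [10.4, 0.0, 3.2] 0.1
```

Request:
drive_tool --deltas '[{"x":2.1,"y":0,"z":0.7,"spin":0,"jaw":0},{"x":4.1,"y":0,"z":1.3,"spin":0,"jaw":0},{"x":6.2,"y":0,"z":2,"spin":0,"jaw":0},{"x":8.3,"y":0,"z":2.6,"spin":0,"jaw":0},{"x":8.3,"y":0,"z":2.6,"spin":0,"jaw":0}]'

```text
time: 9.72
tcp_pos: [0.562, 0.0516, 0.2611]
orientation: [0.728, 0.033, 0.684, -0.045]
contact_force: [2.4, -0.4, 1.5]
grip_width: 0.0169
```

```bash
python3 -c "
from p import *
o=state();q=inv(o);print(q);print(knob(*q,r=.166,h=-.003));path(q,[.454,-.062,.07],5)
a=shot('scene');p=a['pixels'];hsv=cv2.cvtColor(p,cv2.COLOR_RGB2HSV).astype(int);H,S,V=hsv[...,0],hsv[...,1],hsv[...,2]
sl=np.zeros(H.shape,bool);sl[150:215,270:330]=1
print('red',blobs(sl&((H<10)|(H>170))&(S>70),1),'brass',blobs(sl&(H>10)&(H<35)&(S>70)&(np.indices(H.shape)[0]>176),1))
print(proj(a,[knob(*q,r=.166,h=.003),[.501,.0583,.22],[.501,.0583,.203]]))
cv2.imwrite('pics/c4.png',cv2.cvtColor(cv2.resize(p[165:205,275:325],None,fx=12,fy=12,interpolation=cv2.INTER_CUBIC),cv2.COLOR_RGB2BGR))
"
```

```text
9.72 [0.562  0.0516 0.2611] F [ 2.4 -0.4  1.5] w 0.0169 tz [ 0.992 -0.11   0.063] tx [ 0.061 -0.021 -0.998] [-0.41  0.36  0.28  2.01 -0.11  0.73  1.39]
[ 0.45560858 -0.06298449  0.09709819]
[0.5000402  0.05859652 0.22210712]
[ 0.455 -0.063  0.092] [1.3, 0.0, 0.3] 0.1
[ 0.455 -0.063  0.086] [2.5, 0.1, 0.6] 0.1
[ 0.455 -0.062  0.081] [3.8, 0.1, 0.8] 0.1
[ 0.454 -0.062  0.075] [5.0, 0.1, 1.1] 0.1
[ 0.454 -0.062  0.07 ] [6.3, 0.2, 1.3] 0.1
red [([285.0, 186.0], [285, 186, 1, 1, 1]), ([285.0, 188.0], [285, 188, 1, 1, 1]), ([285.0, 190.0], [285, 190, 1, 1, 1]), ([289.0, 191.0], [289, 191, 1, 1, 1])] brass [([286.0, 178.0], [286, 178, 1, 1, 1])]
[[296.32865356 178.16021281]
 [295.99319135 180.51790658]
 [295.85267128 184.6358732 ]]
```

View pics/c4.png

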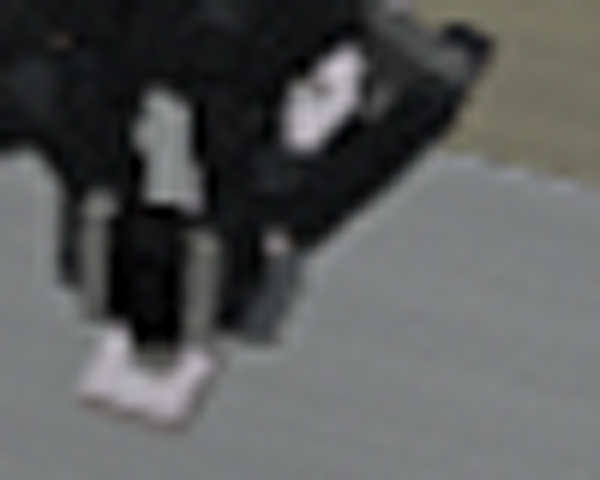

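The crop shows only the bar's end at (150,380) and the foot's corner at (270,300). The ring and the peg are hidden by the fingers. I now feel downwards in steps of about 1 mm.

Request:
drive_tool --deltas '[{"x":0.7,"y":0,"z":0.2,"spin":0,"jaw":0},{"x":1.4,"y":0,"z":0.3,"spin":0,"jaw":0},{"x":2.2,"y":0,"z":0.5,"spin":0,"jaw":0},{"x":3,"y":0,"z":0.7,"spin":0,"jaw":0},{"x":3.8,"y":0,"z":0.8,"spin":0,"jaw":0}]'

```text
time: 10.18
tcp_pos: [0.5632, 0.0514, 0.2577]
orientation: [0.728, 0.033, 0.683, -0.045]
contact_force: [2.9, -0.1, 1.9]
grip_width: 0.0172
```

```bash
python3 -c "
from p import *
o=state();q=inv(o);print(q);print(knob(*q,r=.166,h=-.003));path(q,[.454,-.062,.05],5)
"
```

```text
10.18 [0.5632 0.0514 0.2577] F [ 2.9 -0.1  1.9] w 0.0172 tz [ 0.992 -0.11   0.064] tx [ 0.062 -0.021 -0.998] [-0.4   0.37  0.28  2.01 -0.11  0.72  1.4 ]
[ 0.45372155 -0.06220836  0.08197467]
[0.50064577 0.05847611 0.21960263]
[ 0.454 -0.062  0.076] [1.5, 0.0, 0.2] 0.1
[ 0.454 -0.062  0.069] [3.0, 0.1, 0.4] 0.1
[ 0.454 -0.062  0.063] [4.4, 0.1, 0.6] 0.1
[ 0.454 -0.062  0.056] [5.9, 0.1, 0.8] 0.1
[ 0.454 -0.062  0.05 ] [7.4, 0.2, 0.9] 0.1
```

Request:
drive_tool --deltas '[{"x":0.6,"y":0,"z":0.1,"spin":0,"jaw":0},{"x":1.2,"y":0,"z":0.2,"spin":0,"jaw":0},{"x":1.8,"y":0,"z":0.2,"spin":0,"jaw":0},{"x":2.4,"y":0,"z":0.3,"spin":0,"jaw":0},{"x":3,"y":0,"z":0.4,"spin":0,"jaw":0}]'

```text
time: 10.6
tcp_pos: [0.5635, 0.0514, 0.2546]
orientation: [0.728, 0.033, 0.684, -0.045]
contact_force: [2.4, -0.0, 2.3]
grip_width: 0.0165
```

```bash
python3 -c "
from p import *
o=state();q=inv(o);print(q);print(knob(*q,r=.166,h=-.003));path(q,[.454,-.062,.05],5)
"
```

```text
10.6 [0.5635 0.0514 0.2546] F [ 2.4 -0.   2.3] w 0.0165 tz [ 0.992 -0.11   0.063] tx [ 0.061 -0.021 -0.998] [-0.4   0.37  0.28  2.01 -0.11  0.71  1.4 ]
[ 0.4553418  -0.063023    0.06837702]
[0.50040402 0.05852322 0.21734875]
[ 0.455 -0.063  0.065] [0.9, 0.0, 0.2] 0.1
[ 0.455 -0.063  0.061] [1.7, 0.1, 0.4] 0.1
[ 0.455 -0.062  0.057] [2.6, 0.1, 0.5] 0.1
[ 0.454 -0.062  0.054] [3.4, 0.1, 0.7] 0.1
[ 0.454 -0.062  0.05 ] [4.3, 0.2, 0.9] 0.1
```

Request:
drive_tool --deltas '[{"x":0.8,"y":0,"z":0.1,"spin":0,"jaw":0},{"x":1.6,"y":0,"z":0.3,"spin":0,"jaw":0},{"x":2.4,"y":0,"z":0.4,"spin":0,"jaw":0},{"x":3.2,"y":0,"z":0.5,"spin":0,"jaw":0},{"x":4,"y":0,"z":0.6,"spin":0,"jaw":0}]'

```text
time: 11.02
tcp_pos: [0.5642, 0.0512, 0.2504]
orientation: [0.728, 0.033, 0.684, -0.045]
contact_force: [2.0, -0.1, 1.1]
grip_width: 0.0168
```

```bash
python3 -c "
from p import *
o=state();q=inv(o);print(q);print(knob(*q,r=.166,h=-.003));path(q,[q[0],q[1],.0],5)
"
```

```text
11.02 [0.5642 0.0512 0.2504] F [ 2.  -0.1  1.1] w 0.0168 tz [ 0.992 -0.11   0.063] tx [ 0.061 -0.021 -0.998] [-0.4   0.38  0.28  2.01 -0.11  0.71  1.4 ]
[ 0.45581623 -0.06353854  0.05038446]
[0.50041317 0.05848175 0.21436409]
[ 0.456 -0.064  0.04 ] [2.3, 0.0, 0.3] 0.2
[ 0.456 -0.064  0.03 ] [4.7, 0.1, 0.5] 0.2
[ 0.456 -0.064  0.02 ] [7.0, 0.1, 0.7] 0.2
[ 0.456 -0.064  0.01 ] [9.4, 0.1, 0.9] 0.2
[ 0.456 -0.064  0.   ] [11.7, 0.2, 1.1] 0.2
```

Request:
drive_tool --deltas '[{"x":1,"y":0,"z":0.1,"spin":0,"jaw":0},{"x":2,"y":0,"z":0.2,"spin":0,"jaw":0},{"x":3,"y":0,"z":0.3,"spin":0,"jaw":0},{"x":4,"y":0,"z":0.4,"spin":0,"jaw":0},{"x":5,"y":0,"z":0.5,"spin":0,"jaw":0}]'

```text
time: 11.43
tcp_pos: [0.565, 0.0511, 0.2454]
orientation: [0.727, 0.033, 0.684, -0.045]
contact_force: [3.1, 0.3, 0.9]
grip_width: 0.0166
```

```bash
python3 -c "
from p import *
o=state();q=inv(o);print(q);print(knob(*q,r=.166,h=-.003));path(q,[q[0],q[1],.0],5)
"
```

```text
11.43 [0.565  0.0511 0.2454] F [3.1 0.3 0.9] w 0.0166 tz [ 0.992 -0.11   0.063] tx [ 0.061 -0.021 -0.998] [-0.4   0.39  0.28  2.02 -0.12  0.7   1.4 ]
[ 0.45603563 -0.06387276  0.02852947]
[0.500436   0.05844441 0.21073647]
[ 0.456 -0.064  0.023] [1.3, 0.0, 0.1] 0.2
[ 0.456 -0.064  0.017] [2.7, 0.0, 0.2] 0.2
[ 0.456 -0.064  0.011] [4.0, 0.1, 0.4] 0.2
[ 0.456 -0.064  0.006] [5.3, 0.1, 0.5] 0.2
[ 0.456 -0.064  0.   ] [6.7, 0.1, 0.6] 0.2
```

Request:
drive_tool --deltas '[{"x":1,"y":0,"z":0.1,"spin":0,"jaw":0},{"x":2,"y":0,"z":0.2,"spin":0,"jaw":0},{"x":3,"y":0,"z":0.3,"spin":0,"jaw":0},{"x":4,"y":0,"z":0.4,"spin":0,"jaw":0},{"x":5,"y":0,"z":0.5,"spin":0,"jaw":0}]'

```text
time: 11.85
tcp_pos: [0.5659, 0.0509, 0.2404]
orientation: [0.728, 0.033, 0.684, -0.045]
contact_force: [1.7, -0.1, 1.8]
grip_width: 0.0169
```

```bash
python3 -c "
from p import *
o=state();q=inv(o);print(q);path(q,[q[0],q[1],.0],5)
"
```

```text
11.85 [0.5659 0.0509 0.2404] F [ 1.7 -0.1  1.8] w 0.0169 tz [ 0.992 -0.11   0.063] tx [ 0.061 -0.021 -0.998] [-0.39  0.39  0.27  2.02 -0.12  0.69  1.41]
[ 0.45565473 -0.06394561  0.00679323]
[ 0.456 -0.064  0.005] [0.3, 0.0, 0.0] 0.2
[ 0.456 -0.064  0.004] [0.6, 0.0, 0.0] 0.2
[ 0.456 -0.064  0.003] [1.0, 0.0, 0.1] 0.2
[ 0.456 -0.064  0.001] [1.3, 0.0, 0.1] 0.2
[ 0.456 -0.064  0.   ] [1.6, 0.0, 0.1] 0.2
```

Request:
drive_tool --deltas '[{"x":0.5,"y":0,"z":0,"spin":0,"jaw":0},{"x":1,"y":0,"z":0,"spin":0,"jaw":0},{"x":1.5,"y":0,"z":0.1,"spin":0,"jaw":0},{"x":2,"y":0,"z":0.1,"spin":0,"jaw":0},{"x":2,"y":0,"z":0.1,"spin":0,"jaw":0}]'

```text
time: 12.27
tcp_pos: [0.5662, 0.0508, 0.2384]
orientation: [0.728, 0.033, 0.684, -0.045]
contact_force: [1.9, 0.3, 2.8]
grip_width: 0.0166
```

```bash
python3 -c "
from p import *
o=state();q=inv(o);print(q)
a=shot('scene');b=shot('top')
x=lambda p,r:cv2.resize(p['pixels'][r[1]:r[1]+90,r[0]:r[0]+80],None,fx=5,fy=5,interpolation=cv2.INTER_CUBIC)
cv2.imwrite('pics/down.png',cv2.cvtColor(np.hstack([x(a,(255,130)),x(b,(180,220))]),cv2.COLOR_RGB2BGR))
"
```

```text
12.27 [0.5662 0.0508 0.2384] F [1.9 0.3 2.8] w 0.0166 tz [ 0.992 -0.11   0.063] tx [ 0.061 -0.021 -0.998] [-0.39  0.4   0.27  2.02 -0.12  0.68  1.41]
[ 0.45539332 -0.06411427 -0.00173375]
```

View pics/down.png

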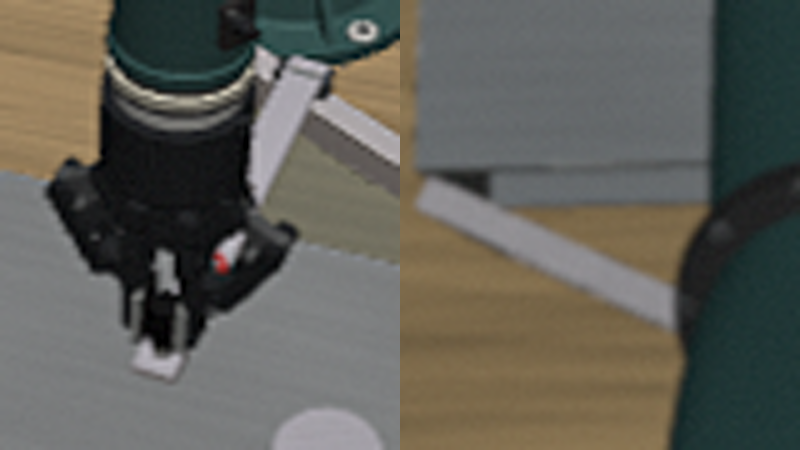

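The picture shows the bar lying level on the roof, with its end at (158,360), part of the red ring visible at (222,262), and the door open. One more gentle millimetre should confirm the stop.

Request:
drive_tool --deltas '[{"x":0.3,"y":0,"z":0.2,"spin":0,"jaw":0},{"x":0.6,"y":0,"z":0.4,"spin":0,"jaw":0},{"x":0.9,"y":0,"z":0.6,"spin":0,"jaw":0},{"x":1.2,"y":0,"z":0.8,"spin":0,"jaw":0},{"x":1.2,"y":0,"z":0.8,"spin":0,"jaw":0}]'

```text
time: 12.78
tcp_pos: [0.5664, 0.0508, 0.2371]
orientation: [0.727, 0.033, 0.684, -0.045]
contact_force: [-0.5, -0.0, 3.5]
grip_width: 0.0167
```

```bash
python3 -c "
from p import *
o=state();q=inv(o);print(q)"
```

```text
12.78 [0.5664 0.0508 0.2371] F [-0.5 -0.   3.5] w 0.0167 tz [ 0.992 -0.11   0.061] tx [ 0.059 -0.021 -0.998] [-0.39  0.4   0.27  2.02 -0.12  0.68  1.41]
[ 0.45495466 -0.06399116 -0.00726357]
```

The peg has taken the door's pull: Fx fell from about +2 to −0.5 N. Fz is rising gently, so the stay is at its stop. I release, then withdraw straight up.

Request:
drive_tool --deltas '[{"x":0,"y":0,"z":0,"spin":0,"jaw":25},{"x":0,"y":0,"z":0,"spin":0,"jaw":35},{"x":0,"y":0,"z":0,"spin":0,"jaw":45},{"x":0,"y":0,"z":0,"spin":0,"jaw":60},{"x":0,"y":0,"z":0,"spin":0,"jaw":60}]'

```text
time: 13.2
tcp_pos: [0.5661, 0.0508, 0.2368]
orientation: [0.727, 0.033, 0.685, -0.045]
contact_force: [0.4, -0.0, 0.0]
grip_width: 0.0512
```

Request:
drive_tool --deltas '[{"x":0,"y":0,"z":0,"spin":0,"jaw":60},{"x":-5,"y":0,"z":0,"spin":0,"jaw":60},{"x":-12,"y":0,"z":0,"spin":0,"jaw":60},{"x":-20,"y":0,"z":0,"spin":0,"jaw":60},{"x":-30,"y":0,"z":0,"spin":0,"jaw":60}]'

```text
time: 13.62
tcp_pos: [0.5642, 0.0513, 0.2676]
orientation: [0.727, 0.033, 0.685, -0.045]
contact_force: [0.5, 0.1, 0.3]
grip_width: 0.0516
```

Request:
drive_tool --deltas '[{"x":-20,"y":0,"z":0,"spin":0,"jaw":60},{"x":-50,"y":0,"z":0,"spin":0,"jaw":60},{"x":-80,"y":0,"z":0,"spin":0,"jaw":60},{"x":-110,"y":0,"z":0,"spin":0,"jaw":60},{"x":-140,"y":0,"z":0,"spin":0,"jaw":60}]'

```text
time: 14.03
tcp_pos: [0.5557, 0.054, 0.41]
orientation: [0.727, 0.033, 0.684, -0.045]
contact_force: [0.4, 0.3, 0.5]
grip_width: 0.0514
```

Request:
drive_tool --deltas '[{"x":-10,"y":-30,"z":0,"spin":0,"jaw":60},{"x":-20,"y":-65,"z":0,"spin":0,"jaw":60},{"x":-20,"y":-100,"z":0,"spin":0,"jaw":60},{"x":-20,"y":-135,"z":0,"spin":0,"jaw":60},{"x":-20,"y":-170,"z":0,"spin":0,"jaw":60}]'

```text
time: 14.45
tcp_pos: [0.535, -0.1161, 0.4341]
orientation: [0.728, 0.033, 0.683, -0.045]
contact_force: [-0.1, 0.6, 0.5]
grip_width: 0.0513
```

```bash
python3 -c "
from p import *
o=state()
a=shot('scene','end_s.png');b=shot('top','end_t.png')
cv2.imwrite('pics/end.png',cv2.cvtColor(np.hstack([cv2.resize(p['pixels'][y:y+150,x:x+130],None,fx=3,fy=3,interpolation=cv2.INTER_CUBIC) for p,x,y in((a,215,130),(b,180,150))]),cv2.COLOR_RGB2BGR))
for n,p in(('s',a),('t',b)):
    hsv=cv2.cvtColor(p['pixels'],cv2.COLOR_RGB2HSV).astype(int);H,S=hsv[...,0],hsv[...,1];sl=np.zeros(H.shape,bool);sl[155:280,180:330]=1
    print(n,blobs(sl&((H<10)|(H>170))&(S>70),4),proj(p,[[.501,.0583,.212],[.501,.0583,.22]]).round(1).tolist())
"
```

```text
14.45 [ 0.535  -0.1161  0.4341] F [-0.1  0.6  0.5] w 0.0513 tz [ 0.992 -0.11   0.064] tx [ 0.062 -0.02  -0.998] [-0.23  0.17  0.42  1.83 -0.07  1.09  1.67]
s [([295.8, 182.8], [292, 180, 9, 6, 30])] [[295.9, 182.5], [296.0, 180.5]]
t [([265.5, 235.3], [262, 232, 8, 8, 39])] [[265.4, 236.1], [265.3, 235.6]]
```

View pics/end.png

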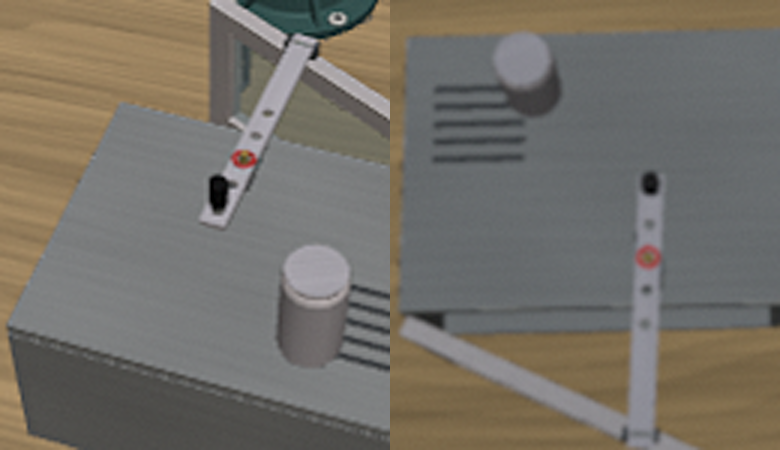

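The final view shows brass inside the red ring in both pictures ((244,158) and (648,257)). The bar lies flat, the door stands open, and the shaker has not moved. I check the ring's height and the bystanders, then hand in.

```bash
python3 -c "
from p import *
a=shot('scene');b=shot('top');print(tri(a,(295.8,182.8),b,(265.5,235.3)))
i0=cv2.imread('pics/top0.png').astype(int);i1=cv2.cvtColor(b['pixels'],cv2.COLOR_RGB2BGR).astype(int);d=abs(i1-i0).mean(2)
for n,(x,y,r) in dict(bowl=(125,280,26),jug=(421,228,22),shaker=(226,175,14)).items(): print(n,d[y-r:y+r,x-r:x+r].mean().round(1))
state();sign_off()"
```

```text
(array([0.50312496, 0.05810495, 0.21286233]), np.float64(0.0007042051817963585))
bowl 7.9
jug 8.8
shaker 8.8
14.65 [ 0.5352 -0.1159  0.4335] F [0.3 0.7 0.1] w 0.0513 tz [ 0.992 -0.113  0.063] tx [ 0.061 -0.02  -0.998] [-0.23  0.17  0.42  1.83 -0.07  1.09  1.67]
the job is handed in; nothing more can be done
```

The door is held open by the red-ringed hole over the roof peg. I handed the job in at 14.65 s of the 72 s allowed.

I gripped the knob, lifted the stay, drew the door open, and swung the stay in over the peg. I lowered it in steps of a few millimetres and held the knob until the stay was fully down. Then I let go and withdrew.

- **Feeling for the peg:** the peg went in on the first descent. The wrist force read at most about 4 N upward at the ends of the moves. Whatever was happening between those readings, and directly between stay and peg, was not measured.
- **Before letting go:** the peg had visibly taken over the door's pull, with the sideways force falling from about 2 N to about 0.
- **Stay fully down:** both cameras show brass inside the red ring. The ring measures 213 mm above the table against 212 mm expected.
- **Door angle:** about 0.455 rad, worked out from the knob position just before release. It is inside the 0.39–0.51 band, but I did not measure it again afterwards.
- **Bowl, jug and shaker:** they look unmoved in the top view. The picture difference there was a similar 8–9 grey levels at all three. I took that to be camera noise, but did not compare it with an empty patch of table.
- **Tool lean:** the tool leaned about 0.06 rad from vertical by the end, which did no visible harm.

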